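# Clamp the grinding jar in the shaker mill

### The arm

A 6-joint arm with a two-finger parallel gripper is mounted at the origin on the work surface. World frame = base frame: x ahead of the robot, y to its left, z up, the work surface at z = 0. Lengths are in m, angles in rad, forces in N, time in s.
With the tool pointing down it reaches from about 0.35 to 0.975 m from the base axis. Payload 4.9 kg.
Tool frame: the origin (TCP) lies at the very end of the fingers, on their centre line; the grasp point (between the pads) lies 19 mm behind it; z points along the fingers, y is the line along which they close (so a half turn about z gives the same grasp; the last joint's range is limited). The gripper opens to 85 mm and grips with 20 to 120 N. Pads are 22 mm wide; open, the fingers measure 114 mm over their backs; the gripper's body (76 mm by 85 mm) begins 54 mm behind the grasp point. The pads swing forward as they close: fully open they stand 13 mm farther back than shut.
Start: joints at [1.14, 0.053, 1.613, -0, 1.476, -0.119], TCP at [0.192, 0.595, 0.231] pointing down, gripper open.
Joint ranges: [-3.01, 3.01], [-1.01, 2.22], [0.06, 2.58], [-1.02, 4.17], [0.09, 2.62], [-3.14, 3.14]. Speed limits (rad/s): [2.57, 2.57, 3.14, 3.14, 3.14, 3.14].

### API

Orientations are given as a rotation vector (axis times angle).
In Python, from station import * gives the robot as it stands.
- The arm moves only by the shell command python3 -m crank 'ROWS' [OPENING] [FORCE]. ROWS is JSON, a list of rows, each an object with "offset": the shift along the tool's x, y, z in m, a list of three; "twist": the turn, a rotation vector about the tool's x, y, z in degrees, a list of three. In form: [{"offset": [x, y, z], "twist": [rx, ry, rz]}, ...]. A call has 1 to 20 rows; each row is the pose to reach, as a shift and turn from the pose commanded when the call began, along the tool's axes at that moment; what a row does not reach only later rows make up. A row lasts 1/8 s, in which the tool goes at most 62.5 mm and 10.7 degrees, less where a joint would pass 70% of its speed; a pose out of reach is approached as far as the arm can. A call with a gripper value outside its range is refused whole. OPENING is the opening, from 0 (shut) to 1 (fully open), set as the call begins (- or left out, the last holds). The fingers move at their own pace and stop on an object; FORCE is the grip in N (left out, the last holds). Time passes only in rows, so rows that repeat a pose let the fingers close. It gives the time, the measured TCP pose, the force, the opening and the grip force at its end, in the units of the state.
- get_obs(): the state, without advancing time (a new reading comes with each control period).
- get_image(name): name is "scene" or "side" or "wrist"; returns the picture (400x640x3 uint8, red, green, blue); there is no depth.
- get_calibration(name): a dict with "intrinsics" (3x3 intrinsics, pixels), "k1" (the pictures are not rectified: a ray, as slopes to the right and down, at radius r is drawn at 1 + k1 r^2 times it, then the intrinsics apply), "world_from_camera" (4x4, takes a point from camera to world coordinates); the wrist camera has in their place "tool_from_camera" (4x4, takes a point from camera to tool coordinates, whose origin is the TCP and whose axes are the flange's). Camera axes: x right, y up, looking along -z (the intrinsics and any distortion apply to the point x, -y, -z); pixel columns grow to the right and rows downward; lengths in m; the calibration is good to about 2 mm. A picture is of the moment at which its call begins: read the wrist's pose just before it. get_calibration takes no time and is no camera call.
- finish_job(): hands the job in; it is judged then, once.
Trained networks look in the newest picture that a camera, given by its name, has taken for a name from the list of things; names that differ only in an ending like _2 or _b are one class to them, and where a whole thing is asked for, a point or a joint stands for the part that bears it (a point fixed in the world has none). Each returns a list of dicts, best first, with "confidence" (0 to 1); they miss things now and then, are a little off and sometimes report something else, mostly with a low value. They report only what shows in the picture. A call takes as long as a camera call. They do not tell look-alikes from the thing itself.
- cut_out(query, camera): "region" (400x640 bool, what is visible of it) and "rect" ([centre column, centre row, width, height] in pixels, round what is visible of it).
The state is a dict: "t": time; "q": joint angles; "dq": joint speeds; "effort": joint torques, N m; "tool_pos": TCP position; "tool_rot": TCP orientation; "contact_force": force on the tool from outside, world axes, zero at the start; "wrist_torque": the same for the moment, N m; "opening": finger opening in m; "grip_force": force on a finger pad.
Only numpy, scipy, OpenCV 4.12 (cv2) and the standard library are available. Lean on these libraries where they do the work, as an engineer would, in place of code of your own. Each camera call takes 0.05 s, during which the arm holds its last target. There are 200 camera calls.

### The job

Clamp the grinding jar that stands in the shaker mill's cradle: push the steel strap round over the jar with a finger until it is fully home against its catch, and then press the cam lever down as far as it goes, so that its foot bears on the jar's lid. Do not press the lever down before the strap is home; lift nothing, leave the jar in its cradle and the other things on the counter where they are.

Things in the scene. Friction and masses are not known exactly. Their poses are not given: they have to be found in the camera images.
- mill: low grey shaker mill fixed to the counter; deck 190 x 270 mm, its top 45 mm above the counter, with a ring cradle (57 mm high) at its centre. Origin: on the counter under the cradle's centre; x to the mill's back, y to its left, z up; turned up to 0.35 rad either way. The strap's pivot post stands at x 0, y +80 mm.
- catch (a point): middle of the top of the catch, a fixed upright plate on the mill (10 mm along x, 28 mm along y) at the mill's x +19.5, y -86 mm, 137 mm above the counter. The strap's end comes to it from the mill's -x side and stops beside it; the strap then lies along the mill's -y, straight over the jar.
- jar: the loose steel grinding jar in the mill's cradle, 74 mm across, 75 mm high, about 0.8 kg, flat lid with a round boss in the middle (its top 120 mm above the counter). Origin: centre of its underside, z up.
- strap (a joint): angle of the strap about the upright pivot post, rad: 0 swung fully out along the mill's -x, growing as it swings anticlockwise seen from above; pi/2 (1.571) is over the jar, fully home against the catch, its stop. Starts between 0.35 and 1.0. Stays where left; about 1 N at its end moves it.
- strap_pivot (a point): point on the strap's pivot axis at the height of the strap's upper face (135 mm above the counter). The strap is a level steel bar 22 mm wide, 8 mm thick. Site axes: x along the strap to its free end, z up.
- strap_end (a point): centre of the upper face of the strap's free end, 166 mm from the pivot, 135 mm above the counter. The end is a block 18 mm long (along the strap), 26 mm wide, 26 mm high, from 109 to 135 mm above the counter: push it on its clockwise side.
- lever (a joint): angle of the cam lever, rad: 0 fully raised (leaning 1.25 rad above the level, towards the pivot post), growing as it is pressed down, 1.2 fully down at its stop, nearly flat along the strap (0.05 rad above level). Starts between 0 and 0.25. Stays where left; about 4 N at its tip moves it.
- lever_pivot (a point): the cam lever's level axis, on the strap 80 mm from the strap's pivot (so over the jar's centre once the strap is home), 147 mm above the counter. The lever rises from here towards the pivot post and turns in the strap's upright plane: its tip moves towards the post and down.
- lever_tip (a point): point on the lever's upper face (the face turned away from the post, to be pushed), 72 mm along the lever from its axis and 3 mm above its centre line, on a black paddle 30 mm long, 28 mm wide, 6 mm thick which ends 12 mm further on.
- foot: round rubber pressure foot, 20 mm across, under the strap below the lever's axis; the cam drives it 4 mm down as the lever goes down, onto the jar's lid boss (about 3 mm gap with the lever raised). Origin: centre of its underside.
- spare_jar: bystander: a second jar, same as the first, standing on the counter at the mill's right side. Origin: centre of underside.
- tin: bystander: green tin, 60 mm across, 110 mm high, at the mill's left side. Origin: centre of underside.
- tin2: bystander: second green tin, same size. Origin: centre of underside.
- mortar: bystander: empty brass mortar, 96 mm across, 95 mm high. Origin: centre of underside.
- dish: bystander: flat steel dish, 140 mm across, 22 mm high. Origin: centre of underside.
- weight: bystander: dark wooden paperweight bar 30 x 140 x 22 mm behind the mill. Origin: centre of underside.
- spoon: bystander: wooden spoon lying on the counter.
- brush: bystander: brush lying on the counter.
There are look-alikes about, which are no part of the job. Leave any purple or red look-alike of the jar alone.

How it is judged:
By the outcome, as a careful person would: the job done as asked, in the order asked, and still so for the second after the job is handed in, with the robot touching nothing.
It also fails if it takes over 58 s, if anything falls off the work surface, if the arm or the gripper's body presses on something with over 40 N, if the wrist force passes 120 N, or if a joint passes its speed limit or range.

## Working session

There is one attempt and no reset: what is moved stays moved. The work goes in short steps, Python scripts to look and compute and a shell command to move; the robot and the scene stay as the last step left them, time stands still between calls to the robot, and variables do not carry over. Pictures are saved under pics/ and viewed, at most 10 in all, crops included, and the job is handed in when it is done.

```bash
mkdir -p pics; ls; python3 - <<'E'
from station import *
import cv2,numpy as np
for n in ["scene","side"]:
    im=get_image(n); cv2.imwrite(f"pics/{n}0.png",cv2.cvtColor(im,cv2.COLOR_RGB2BGR))
    c=get_calibration(n); print(n,np.round(c["intrinsics"],1).tolist(),c["k1"],np.round(c["world_from_camera"],3).tolist())
    for q in ["mill","strap","lever","jar","strap_end","lever_tip"]:
        for r in cut_out(q,n)[:2]: print(q,round(r["confidence"],2),np.round(r["rect"]))
o=get_obs();print(o["t"],o["tool_pos"],o["tool_rot"],o["contact_force"],o["opening"])
E
```

```text
pics
scene [[444.8, 0.0, 319.9], [0.0, 444.8, 201.4], [0.0, 0.0, 1.0]] -0.07441023282042505 [[0.883, -0.361, 0.299, 0.942], [0.468, 0.69, -0.551, -0.717], [-0.007, 0.627, 0.779, 1.116], [0.0, 0.0, 0.0, 1.0]]
mill 0.93 [327. 246.  86. 103.]
mill 0.65 [240. 335.  53.  52.]
strap 0.83 [315. 219.  54.  53.]
lever 0.74 [319. 207.  15.  28.]
jar 0.83 [384. 198.  25.  35.]
jar 0.79 [253. 245.  25.  34.]
strap_end 0.69 [313. 221.  52.  61.]
lever_tip 0.66 [374. 258.  12.  46.]
lever_tip 0.54 [317. 207.  14.  24.]
side [[465.3, 0.0, 317.8], [0.0, 465.3, 190.4], [0.0, 0.0, 1.0]] -0.1273755619161985 [[-0.957, 0.179, -0.229, 0.195], [-0.29, -0.647, 0.705, 1.101], [-0.022, 0.741, 0.671, 1.206], [0.0, 0.0, 0.0, 1.0]]
mill 0.93 [305. 196.  57.  71.]
mill 0.22 [312. 169.   6.  21.]
strap 0.7 [393. 148.  25.  25.]
strap 0.57 [317. 177.  37.  37.]
lever 0.69 [304. 185.  18.  24.]
lever 0.65 [316. 167.   6.  17.]
jar 0.96 [356. 226.  20.  33.]
jar 0.86 [366. 190.  19.  28.]
strap_end 0.57 [315. 178.  37.  32.]
lever_tip 0.64 [315. 168.  10.  20.]
0.7 [0.19173486 0.5948573  0.23137934] [4.87754235e-01 3.10343538e+00 1.14940955e-04] [0.87233464 0.03091558 0.65720896] 0.08514680725992407
```

```bash
python3 - <<'E'
import cv2
a=cv2.imread("pics/scene0.png")[130:330,200:460]; cv2.imwrite("pics/sc.png",cv2.resize(a,None,fx=3,fy=3,interpolation=cv2.INTER_CUBIC))
b=cv2.imread("pics/side0.png")[110:270,230:430]; cv2.imwrite("pics/sd.png",cv2.resize(b,None,fx=3.7,fy=3.7,interpolation=cv2.INTER_CUBIC))
E
```

```text
(no output)
```

View pics/sc.png

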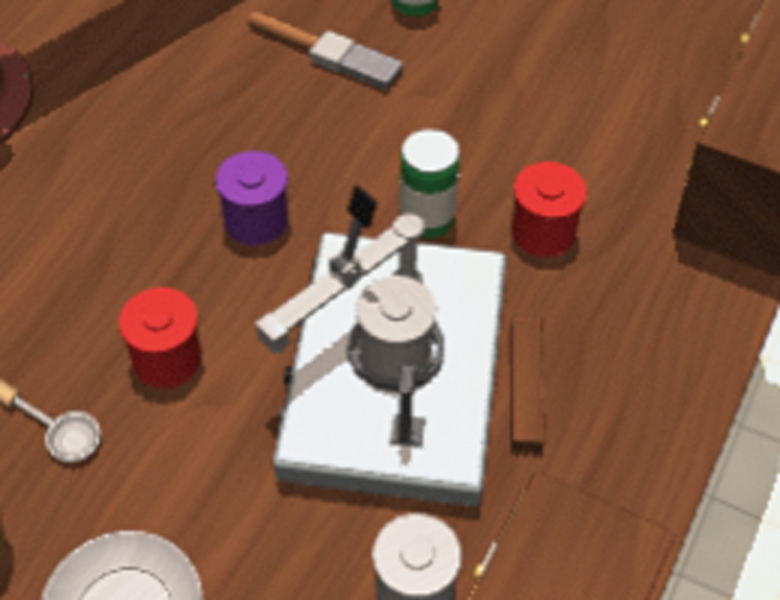

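View pics/sd.png

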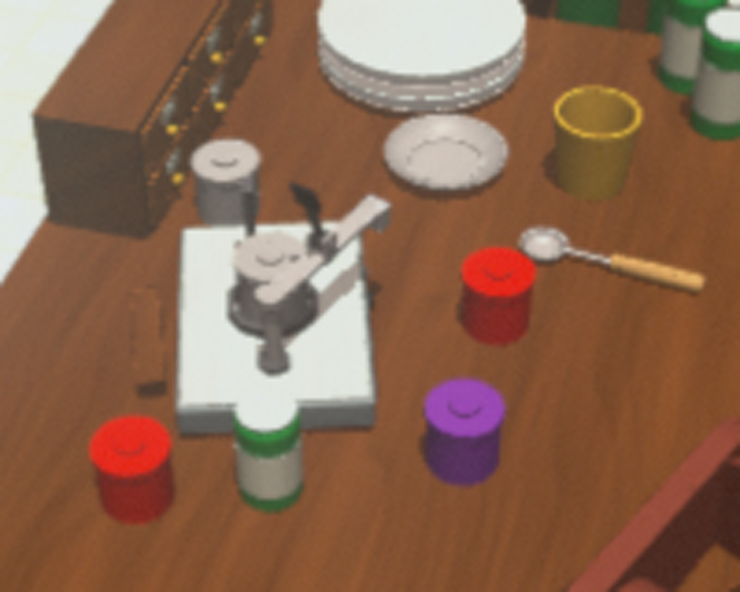

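The pictures show the strap swung out. In scene, the pivot is at about (336,206), the strap end (289,239), the jar boss (332,232), the catch top (336,254) and the paddle (320,199). In side, the pivot is at (302,188), the end (332,165), the catch top (298,163) and the boss (303,179). Next I fit the mill pose, strap and lever to all of these.

```bash
cat > h.py <<'E'
from station import *
import numpy as np, cv2
from scipy.spatial.transform import Rotation as R
def project(c,P,T=None):
    T=np.array(c["world_from_camera"]) if T is None else T
    p=np.linalg.inv(T)@np.append(P,1); s=np.array([p[0],-p[1]])/-p[2]
    s=s*(1+c["k1"]*(s@s)); K=np.array(c["intrinsics"]); return K[:2,:2]@s+K[:2,2]
def pts(v):
    mx,my,a,s,l=v
    def M(x,y,z): return np.array([mx+np.cos(a)*x-np.sin(a)*y,my+np.sin(a)*x+np.cos(a)*y,z])
    d=np.array([-np.cos(s),-np.sin(s)])            # strap dir in mill frame
    S=lambda r,z:M(d[0]*r,.08+d[1]*r,z)
    e=1.25-l
    r=80-72*np.cos(e)+3*np.sin(e); z=147+72*np.sin(e)+3*np.cos(e)
    return dict(pivot=S(0,.135),end=S(.166,.135),boss=M(0,0,.12),catch=M(.0195,-.086,.137),tip=S(r/1e3,z/1e3),lp=S(.08,.147),
      cFR=M(-.095,-.135,.045),cBR=M(.095,-.135,.045),cBL=M(.095,.135,.045),cFL=M(-.095,.135,.045))
E
python3 - <<'E'
from h import *
from scipy.optimize import least_squares
C={n:get_calibration(n) for n in("scene","side")}
u=lambda x,y:(200+x/3,130+y/3); w=lambda x,y:(230+x/3.7,110+y/3.7)
D=dict(scene=dict(pivot=u(408,226),end=u(270,323),boss=u(397,303),catch=u(407,372),tip=u(362,207),cFR=u(279,466),cBR=u(481,486),cBL=u(505,254),cFL=u(324,236)),
 side=dict(pivot=w(267,291),end=w(377,205),boss=w(270,257),catch=w(250,195),tip=w(308,200),cBR=w(184,230),cBL=w(180,411),cFL=w(374,404)))
def f(v,show=0):
    P=pts(v);o=[]
    for n in D:
        for k,q in D[n].items():
            e=project(C[n],P[k])-q;o+=list(e)
            if show:print(n,k,e.round(1))
    return o
b=min((least_squares(f,[x,y,a,.7,.1],loss="soft_l1") for x in(.5,.7) for y in (-.1,.2,.5) for a in(-.3,.3)),key=lambda r:r.cost)
f(b.x,1);print(b.x,b.cost)
for k,p in pts(b.x).items():print(k,p.round(4))
np.save("fit.npy",b.x)
o=get_obs();print(R.from_rotvec(o["tool_rot"]).as_matrix().round(3))
E
```

```text
scene pivot [-0.2 -0.5]
scene end [-0.1 -0.4]
scene boss [-0.2  0.1]
scene catch [-0.1  1.2]
scene tip [-0.2 -1.8]
scene cFR [-2.5 -1.7]
scene cBR [0.4 0.5]
scene cBL [ 0.2 -2.1]
scene cFL [-1.3 -2.8]
side pivot [0.6 1. ]
side end [-0.4 -0.3]
side boss [-0.6 -1.6]
side catch [-1.2 -3.1]
side tip [-0.9 -1. ]
side cBR [-1.6 -1. ]
side cBL [-1.6 -0.3]
side cFL [ 0.4 -1.1]
[ 0.6385426  -0.08871714  0.34342949  0.8636623   0.04615003] 17.061926797021005
pivot [ 0.6116 -0.0134  0.135 ]
end [ 0.5526 -0.1685  0.135 ]
boss [ 0.6385 -0.0887  0.12  ]
catch [ 0.6859 -0.1631  0.137 ]
tip [ 0.5913 -0.0666  0.2153]
lp [ 0.5831 -0.0882  0.147 ]
cFR [ 0.5945 -0.2478  0.045 ]
cBR [ 0.7735 -0.1838  0.045 ]
cBL [0.6825 0.0704 0.045 ]
cFL [0.5036 0.0064 0.045 ]
[[-0.952  0.307  0.   ]
 [ 0.307  0.952  0.   ]
 [-0.     0.    -1.   ]]
```

Fit residuals are mostly within 2 px. I'll shut the gripper and travel to a point on the clockwise side of the strap's end, staying high.

```bash
python3 -m crank '[{"offset":[-0.534,-0.611,0],"twist":[0,0,0]},{"offset":[-0.534,-0.611,0],"twist":[0,0,0]},{"offset":[-0.534,-0.611,0],"twist":[0,0,0]},{"offset":[-0.534,-0.611,0],"twist":[0,0,0]},{"offset":[-0.534,-0.611,0],"twist":[0,0,0]},{"offset":[-0.534,-0.611,0],"twist":[0,0,0]},{"offset":[-0.534,-0.611,0],"twist":[0,0,0]},{"offset":[-0.534,-0.611,0],"twist":[0,0,0]},{"offset":[-0.534,-0.611,0],"twist":[0,0,0]},{"offset":[-0.534,-0.611,0],"twist":[0,0,0]},{"offset":[-0.534,-0.611,0],"twist":[0,0,0]},{"offset":[-0.534,-0.611,0],"twist":[0,0,0]},{"offset":[-0.534,-0.611,0],"twist":[0,0,0]},{"offset":[-0.534,-0.611,0],"twist":[0,0,0]},{"offset":[-0.534,-0.611,0],"twist":[0,0,0]},{"offset":[-0.534,-0.611,0],"twist":[0,0,0]}]' 0
python3 - <<'E'
from h import *
o=get_obs();im=get_image("wrist");c=get_calibration("wrist")
print(o["q"],o["opening"]);Rm=R.from_rotvec(o["tool_rot"]).as_matrix();print(Rm.round(3))
T=np.eye(4);T[:3,:3]=Rm;T[:3,3]=o["tool_pos"]
W=T@np.array(c["tool_from_camera"])
b=cv2.cvtColor(im,cv2.COLOR_RGB2BGR).copy()
for k,p in pts(np.load("fit.npy")).items():
    q=project(c,p,W);print(k,q.round())
    if abs(q).max()<900: cv2.circle(b,tuple(int(x) for x in q),3,(255,0,255),1)
cv2.imwrite("pics/w1.png",b)
E
```

```text
t: 2.7
tool_pos: [0.5123, -0.1494, 0.2315]
tool_rot: [0.485, 3.104, 0.0]
contact_force: [-0.4, 0.5, -0.1]
opening: -0.0002
grip_force: 0.0
[-4.23277362e-01 -1.67565159e-01  1.82391692e+00  1.93986187e-04
  1.48500282e+00 -1.68378484e+00] -0.00021276651577108283
[[-0.952  0.305  0.   ]
 [ 0.305  0.952  0.   ]
 [-0.     0.    -1.   ]]
pivot [518. 270.]
end [309. 261.]
boss [428. 314.]
catch [362. 393.]
tip [501. 332.]
lp [424. 274.]
cFR [253. 280.]
cBR [355. 391.]
cBL [555. 267.]
cFL [468. 124.]
```

View pics/w1.png

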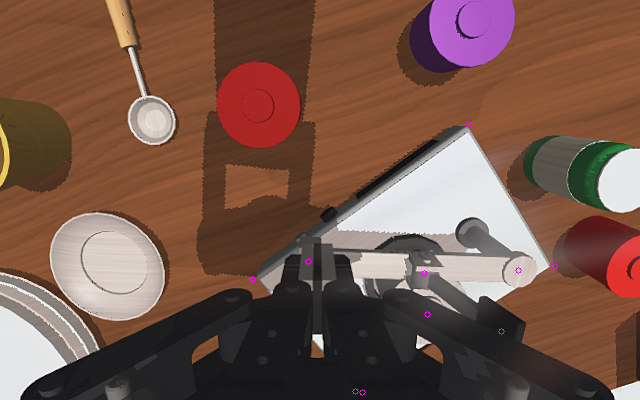

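The wrist view agrees with the fit: pivot disc at (519,269), hub near (424,272), and the deck corners match. Next I compute the push waypoints.

```bash
python3 -m crank '[{"offset":[0,0,0.06],"twist":[0,0,0]},{"offset":[0,0,0.119],"twist":[0,0,0]},{"offset":[0,0,0.119],"twist":[0,0,0]}]'
python3 - <<'E'
from h import *
o=get_obs();Rm=R.from_rotvec(o["tool_rot"]).as_matrix()
v=np.load("fit.npy");p=pts(v)["pivot"][:2]
for s in np.linspace(.80,1.571,12):
    g=np.pi+v[2]+s;d=np.array([np.cos(g),np.sin(g)]);t=np.array([-d[1],d[0]])
    q=p+.163*d-.024*t
    off=Rm.T@np.array([*(q-o["tool_pos"][:2]),0])
    tz=np.degrees(np.arctan2(t[1],t[0])-np.arctan2(-Rm[1,0],-Rm[0,0]))
    print(round(s,3),off.round(4),"twz",round(-tz,1))
E
```

```text
t: 3.12
tool_pos: [0.5085, -0.1478, 0.1072]
tool_rot: [-0.484, -3.093, -0.005]
contact_force: [0.2, 0.0, 0.3]
opening: 0.0002
grip_force: 0.0
0.8 [-0.0143  0.0004 -0.0002] twz 6.7
0.87 [-0.0255 -0.0023 -0.0003] twz 2.7
0.94 [-0.0369 -0.0041 -0.0004] twz -1.3
1.01 [-0.0484 -0.0051 -0.0005] twz -5.3
1.08 [-0.06   -0.0053 -0.0007] twz -9.4
1.15 [-0.0715 -0.0047 -0.0008] twz -13.4
1.221 [-0.083  -0.0033 -0.0009] twz -17.4
1.291 [-0.0943 -0.0011 -0.001 ] twz -21.4
1.361 [-0.1055  0.0019 -0.0012] twz -25.4
1.431 [-0.1164  0.0057 -0.0013] twz -29.4
1.501 [-0.127   0.0102 -0.0014] twz -33.5
1.571 [-0.1373  0.0155 -0.0015] twz -37.5
```

```bash
python3 -m crank '[{"offset":[-0.012,0,0],"twist":[0,0,3]},{"offset":[-0.022,-0.002,0],"twist":[0,0,2]},{"offset":[-0.033,-0.004,0],"twist":[0,0,-1]},{"offset":[-0.044,-0.005,0],"twist":[0,0,-5]},{"offset":[-0.056,-0.005,0],"twist":[0,0,-9]},{"offset":[-0.067,-0.005,0],"twist":[0,0,-13]},{"offset":[-0.079,-0.003,0],"twist":[0,0,-17]},{"offset":[-0.090,-0.001,0],"twist":[0,0,-21]},{"offset":[-0.101,0.002,0],"twist":[0,0,-25]},{"offset":[-0.112,0.006,0],"twist":[0,0,-29]},{"offset":[-0.118,0.009,0],"twist":[0,0,-33]},{"offset":[-0.123,0.012,0],"twist":[0,0,-37]},{"offset":[-0.123,0.012,0],"twist":[0,0,-37]},{"offset":[-0.123,0.012,0],"twist":[0,0,-37]}]'
python3 - <<'E'
from h import *
from h import get_obs
o=get_obs();Rm=R.from_rotvec(o["tool_rot"]).as_matrix();v=np.load("fit.npy");mx=np.array([np.cos(v[2]),np.sin(v[2])]);my=np.array([-mx[1],mx[0]])
d=o["tool_pos"][:2]-v[:2];print("mill coords",d@mx,d@my,o["tool_pos"][2],"toolx",Rm[:2,0]@mx,"F",o["contact_force"].round(2))
c=get_calibration("scene");b=cv2.cvtColor(get_image("scene"),cv2.COLOR_RGB2BGR)
cv2.imwrite("pics/s2.png",cv2.resize(b[160:300,240:420],None,fx=4,fy=4,interpolation=cv2.INTER_CUBIC))
E
```

```text
t: 4.88
tool_pos: [0.6339, -0.177, 0.1137]
tool_rot: [-0.522, 3.096, -0.001]
contact_force: [-0.2, 1.0, -0.5]
opening: -0.0003
grip_force: 0.0
mill coords -0.03409236625452313 -0.08151423215786888 0.11365249774521256 toolx -0.9999525553075855 F [-0.2   0.98 -0.5 ]
```

View pics/s2.png

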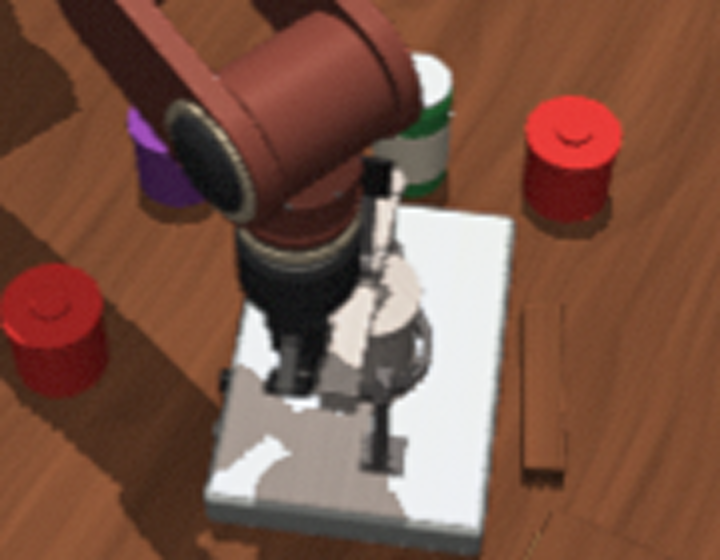

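The strap is following the finger and is roughly 10 mm short of the catch. I'll push straight on along the mill's +x in small steps, watching the force.

```bash
python3 -m crank '[{"offset":[-0.003,0,0],"twist":[0,0,0]},{"offset":[-0.006,0,0],"twist":[0,0,0]},{"offset":[-0.009,0,0],"twist":[0,0,0]},{"offset":[-0.009,0,0],"twist":[0,0,0]}]'; python3 -m crank '[{"offset":[-0.002,0,0],"twist":[0,0,0]},{"offset":[-0.003,0,0],"twist":[0,0,0]},{"offset":[-0.003,0,0],"twist":[0,0,0]}]'
```

```text
t: 5.42
tool_pos: [0.6421, -0.1736, 0.1122]
tool_rot: [-0.522, 3.098, 0.0]
contact_force: [0.7, -0.4, -0.0]
opening: -0.0001
grip_force: 0.0
t: 5.8
tool_pos: [0.6429, -0.1734, 0.1121]
tool_rot: [0.521, -3.093, -0.0]
contact_force: [-6.5, -1.8, 3.4]
opening: -0.0001
grip_force: 3.8
```

```bash
python3 -m crank '[{"offset":[-0.002,0,0],"twist":[0,0,0]},{"offset":[-0.004,0,0],"twist":[0,0,0]},{"offset":[-0.004,0,0],"twist":[0,0,0]}]'
python3 - <<'E'
from h import *
b=cv2.cvtColor(get_image("side"),cv2.COLOR_RGB2BGR)
v=np.load("fit.npy");c=get_calibration("side")
for s in(1.571,1.5): print(s,project(c,pts([*v[:3],s,v[4]])["end"]))
cv2.imwrite("pics/d2.png",cv2.resize(b[130:240,250:390],None,fx=5,fy=5,interpolation=cv2.INTER_CUBIC))
E
```

```text
t: 6.18
tool_pos: [0.6429, -0.1733, 0.1122]
tool_rot: [0.519, -3.083, -0.001]
contact_force: [-20.9, -4.8, 12.0]
opening: -0.0002
grip_force: 11.1
1.571 [301.63478179 159.72387841]
1.5 [304.81262681 159.64065938]
```

View pics/d2.png

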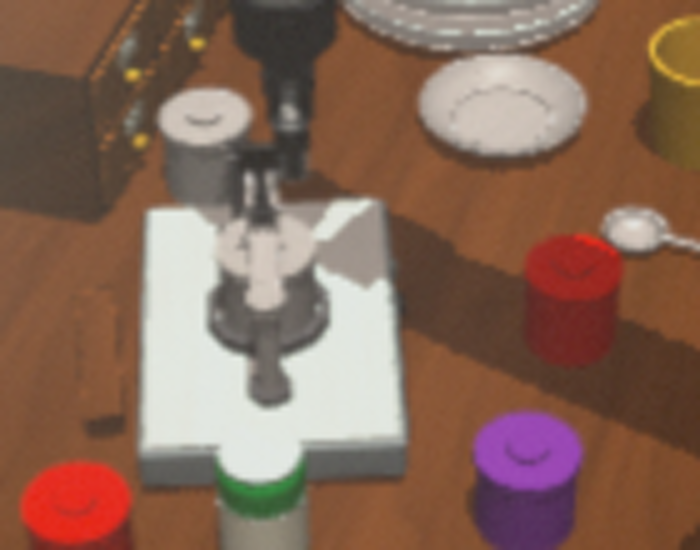

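The strap no longer moves under 21 N and lies straight over the jar, so it is home. I'll back off and go up.

```bash
python3 -m crank '[{"offset":[0.01,0,0],"twist":[0,0,0]},{"offset":[0.035,0,0],"twist":[0,0,0]},{"offset":[0.035,0,-0.05],"twist":[0,0,0]},{"offset":[0.035,0,-0.10],"twist":[0,0,0]},{"offset":[0.035,0,-0.138],"twist":[0,0,0]},{"offset":[0.035,0,-0.138],"twist":[0,0,0]},{"offset":[0.035,0,-0.138],"twist":[0,0,0]},{"offset":[0.035,0,-0.138],"twist":[0,0,0]}]'
cat > lev.py <<'E'
from h import *
o=get_obs();Rm=R.from_rotvec(o["tool_rot"]).as_matrix();v=np.load("fit.npy")
ca,sa=np.cos(v[2]),np.sin(v[2]);print("tooly.milly",Rm[:2,1]@[-sa,ca])
tp=o["tool_pos"];h=.010
for e in (1.6,1.45,1.3,1.2,1.1,1.0,.9,.8,.7,.6,.5,.4,.3,.2,.1,.05,0):
    y=.072*np.cos(e)-.003*np.sin(e)-h; z=.147+.072*np.sin(e)+.003*np.cos(e)
    P=np.array([v[0]-sa*y,v[1]+ca*y,z]);print(e,(Rm.T@(P-tp)).round(4),P.round(3))
E
python3 lev.py
python3 - <<'E'
from h import *
W=get_obs();im=get_image("wrist");c=get_calibration("wrist");T=np.eye(4);T[:3,:3]=R.from_rotvec(W["tool_rot"]).as_matrix();T[:3,3]=W["tool_pos"];W=T@np.array(c["tool_from_camera"])
b=cv2.cvtColor(im,cv2.COLOR_RGB2BGR).copy();v=np.load("fit.npy");v[3]=1.571
for k,p in pts(v).items():
    q=project(c,p,W)
    if abs(q).max()<900: cv2.circle(b,tuple(int(x) for x in q),3,(255,0,255),1)
cv2.imwrite("pics/w2.png",b)
E
```

```text
t: 7.22
tool_pos: [0.6145, -0.1825, 0.2477]
tool_rot: [0.522, -3.095, -0.003]
contact_force: [-0.5, 0.6, -0.4]
opening: -0.0003
grip_force: 0.0
tooly.milly 0.9999529952643125
1.6 [-0.0537  0.0656  0.0288] [ 0.644 -0.103  0.219]
1.45 [-0.0536  0.0764  0.0289] [ 0.64  -0.093  0.219]
1.3 [-0.0535  0.087   0.0306] [ 0.636 -0.083  0.217]
1.2 [-0.0535  0.0939  0.0326] [ 0.634 -0.076  0.215]
1.1 [-0.0534  0.1006  0.0353] [ 0.632 -0.07   0.213]
1.0 [-0.0534  0.107   0.0386] [ 0.63  -0.064  0.209]
0.9 [-0.0533  0.113   0.0426] [ 0.628 -0.058  0.205]
0.8 [-0.0533  0.1186  0.0471] [ 0.626 -0.053  0.201]
0.7 [-0.0532  0.1237  0.0522] [ 0.624 -0.048  0.196]
0.6 [-0.0532  0.1283  0.0577] [ 0.622 -0.044  0.19 ]
0.5 [-0.0532  0.1323  0.0637] [ 0.621 -0.04   0.184]
0.4 [-0.0532  0.1357  0.0701] [ 0.62  -0.037  0.178]
0.3 [-0.0532  0.1384  0.0767] [ 0.619 -0.034  0.171]
0.2 [-0.0532  0.1405  0.0837] [ 0.618 -0.032  0.164]
0.1 [-0.0532  0.1418  0.0907] [ 0.618 -0.031  0.157]
0.05 [-0.0532  0.1422  0.0943] [ 0.618 -0.031  0.154]
0 [-0.0532  0.1425  0.0979] [ 0.618 -0.03   0.15 ]
```

View pics/w2.png

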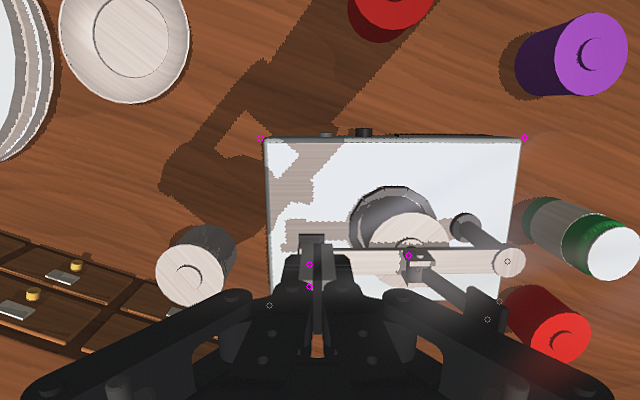

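The markers sit on the strap, hub (410,258), pivot (508,262) and paddle (~(490,310)), so the model holds. I'll approach the lever's upper face and press along its arc.

```bash
python3 -m crank '[{"offset":[-0.03,0.025,0],"twist":[0,0,0]},{"offset":[-0.053,0.05,0],"twist":[0,0,0]},{"offset":[-0.053,0.05,0.029],"twist":[0,0,0]},{"offset":[-0.053,0.064,0.029],"twist":[0,0,0]},{"offset":[-0.053,0.075,0.029],"twist":[0,0,0]},{"offset":[-0.053,0.084,0.030],"twist":[0,0,0]},{"offset":[-0.053,0.094,0.033],"twist":[0,0,0]},{"offset":[-0.053,0.101,0.035],"twist":[0,0,0]},{"offset":[-0.053,0.107,0.039],"twist":[0,0,0]},{"offset":[-0.053,0.113,0.043],"twist":[0,0,0]},{"offset":[-0.053,0.113,0.043],"twist":[0,0,0]}]'; python3 lev.py | sed -n '1p;8,17p'
```

```text
t: 8.65
tool_pos: [0.628, -0.0583, 0.2067]
tool_rot: [0.523, -3.097, -0.001]
contact_force: [-0.3, -0.9, -0.0]
opening: 0.0
grip_force: 0.3
tooly.milly 0.9999592928213746
0.9 [0.0004 0.0002 0.0014] [ 0.628 -0.058  0.205]
0.8 [0.0004 0.0058 0.006 ] [ 0.626 -0.053  0.201]
0.7 [0.0004 0.0109 0.011 ] [ 0.624 -0.048  0.196]
0.6 [0.0005 0.0155 0.0166] [ 0.622 -0.044  0.19 ]
0.5 [0.0005 0.0195 0.0226] [ 0.621 -0.04   0.184]
0.4 [0.0005 0.0229 0.0289] [ 0.62  -0.037  0.178]
0.3 [0.0006 0.0257 0.0356] [ 0.619 -0.034  0.171]
0.2 [0.0006 0.0277 0.0425] [ 0.618 -0.032  0.164]
0.1 [0.0006 0.0291 0.0496] [ 0.618 -0.031  0.157]
0.05 [0.0006 0.0295 0.0531] [ 0.618 -0.031  0.154]
```

```bash
python3 -m crank '[{"offset":[0,0.006,0.006],"twist":[0,0,0]},{"offset":[0,0.011,0.011],"twist":[0,0,0]},{"offset":[0,0.0155,0.017],"twist":[0,0,0]},{"offset":[0,0.0195,0.023],"twist":[0,0,0]},{"offset":[0,0.023,0.029],"twist":[0,0,0]},{"offset":[0,0.0255,0.036],"twist":[0,0,0]},{"offset":[0,0.0275,0.042],"twist":[0,0,0]},{"offset":[0,0.0275,0.042],"twist":[0,0,0]}]'; python3 -m crank '[{"offset":[0,0.001,0.004],"twist":[0,0,0]},{"offset":[0,0.002,0.007],"twist":[0,0,0]},{"offset":[0,0.002,0.009],"twist":[0,0,0]},{"offset":[0,0.002,0.009],"twist":[0,0,0]}]'
```

```text
t: 9.65
tool_pos: [0.6187, -0.0328, 0.164]
tool_rot: [0.522, -3.096, -0.0]
contact_force: [0.1, 0.4, 0.3]
opening: -0.0
grip_force: 0.0
t: 10.15
tool_pos: [0.6185, -0.0313, 0.1561]
tool_rot: [0.522, -3.097, 0.0]
contact_force: [-2.0, -0.5, 4.0]
opening: 0.0002
grip_force: 1.7
```

```bash
python3 -m crank '[{"offset":[0,0,0.001],"twist":[0,0,0]},{"offset":[0,0,0.002],"twist":[0,0,0]},{"offset":[0,0,0.002],"twist":[0,0,0]}]'; python3 -m crank '[{"offset":[0,0,0.001],"twist":[0,0,0]},{"offset":[0,0,0.002],"twist":[0,0,0]},{"offset":[0,0,0.002],"twist":[0,0,0]}]'
```

```text
t: 10.52
tool_pos: [0.6184, -0.0311, 0.1543]
tool_rot: [0.522, -3.097, 0.0]
contact_force: [-3.4, -0.3, 5.5]
opening: 0.0001
grip_force: 2.4
t: 10.9
tool_pos: [0.6186, -0.031, 0.1532]
tool_rot: [0.522, -3.097, -0.0]
contact_force: [-4.8, -1.1, 8.6]
opening: 0.0002
grip_force: 4.1
```

```bash
python3 - <<'E'
from h import *
o=get_obs();print(o["tool_pos"],o["contact_force"])
b=cv2.cvtColor(get_image("side"),cv2.COLOR_RGB2BGR)
cv2.imwrite("pics/d3.png",cv2.resize(b[130:240,250:390],None,fx=5,fy=5,interpolation=cv2.INTER_CUBIC))
E
```

```text
[ 0.61856655 -0.03103944  0.15324278] [-4.82457114 -1.08048822  8.58835885]
```

View pics/d3.png

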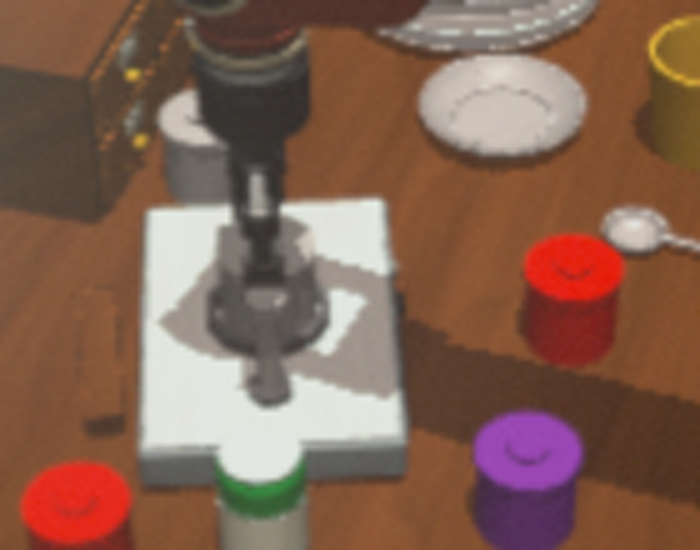

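The lever looks flat under the finger, and the tip height is 153 mm as expected at the stop. I'll press on to confirm the stop.

```bash
python3 -m crank '[{"offset":[0,0,0.002],"twist":[0,0,0]},{"offset":[0,0,0.003],"twist":[0,0,0]},{"offset":[0,0,0.003],"twist":[0,0,0]}]'; python3 -m crank '[{"offset":[0,0,0.002],"twist":[0,0,0]},{"offset":[0,0,0.003],"twist":[0,0,0]},{"offset":[0,0,0.003],"twist":[0,0,0]}]'
```

```text
t: 11.32
tool_pos: [0.6187, -0.031, 0.1529]
tool_rot: [0.522, -3.097, 0.0]
contact_force: [-11.5, 0.3, 17.6]
opening: 0.0003
grip_force: 9.0
t: 11.7
tool_pos: [0.6189, -0.031, 0.1526]
tool_rot: [0.523, -3.098, 0.0]
contact_force: [-17.2, 0.9, 27.3]
opening: 0.0001
grip_force: 13.9
```

It has reached a hard stop: 10 N more moved it only 0.3 mm. I'll go straight up, move clear and check.

```bash
python3 -m crank '[{"offset":[0,0,-0.01],"twist":[0,0,0]},{"offset":[0,0,-0.04],"twist":[0,0,0]},{"offset":[0,0,-0.09],"twist":[0,0,0]},{"offset":[0,0,-0.14],"twist":[0,0,0]},{"offset":[0.06,0,-0.16],"twist":[0,0,0]},{"offset":[0.12,0,-0.16],"twist":[0,0,0]},{"offset":[0.17,0,-0.16],"twist":[0,0,0]},{"offset":[0.17,0,-0.16],"twist":[0,0,0]},{"offset":[0.17,0,-0.16],"twist":[0,0,0]},{"offset":[0.17,0,-0.16],"twist":[0,0,0]}]'
python3 - <<'E'
from h import *
v=np.load("fit.npy");v[3:]=1.571,1.2;P=pts(v);out=[]
for n,(r,s) in dict(scene=((170,290),(260,400)),side=((140,230),(240,380))).items():
    b=cv2.cvtColor(get_image(n),cv2.COLOR_RGB2BGR);c=get_calibration(n)
    a=cv2.resize(b[r[0]:r[1],s[0]:s[1]],None,fx=4,fy=4,interpolation=cv2.INTER_CUBIC)
    for k in("end","tip","catch","pivot"):
        q=(project(c,P[k])-[s[0],r[0]])*4;print(n,k,q.round())
    out.append(cv2.copyMakeBorder(a,0,600-a.shape[0] if 0 else 0,0,0,cv2.BORDER_CONSTANT))
h=480;out=[cv2.copyMakeBorder(a[:h,:390] if 0 else cv2.resize(a,(390,int(a.shape[0]*390/a.shape[1]))),0,0,0,0,cv2.BORDER_CONSTANT) for a in out]
m=max(a.shape[0] for a in out);cv2.imwrite("pics/f.png",np.hstack([cv2.copyMakeBorder(a,0,m-a.shape[0],0,0,cv2.BORDER_CONSTANT) for a in out]))
E
```

```text
t: 12.95
tool_pos: [0.459, -0.0864, 0.3059]
tool_rot: [0.524, -3.097, -0.001]
contact_force: [-0.2, -0.8, -0.1]
opening: 0.0001
grip_force: 0.0
scene end [272. 339.]
scene tip [302. 132.]
scene catch [302. 341.]
scene pivot [303. 140.]
side end [247.  79.]
side tip [250. 176.]
side catch [225.  78.]
side pivot [251. 199.]
```

View pics/f.png

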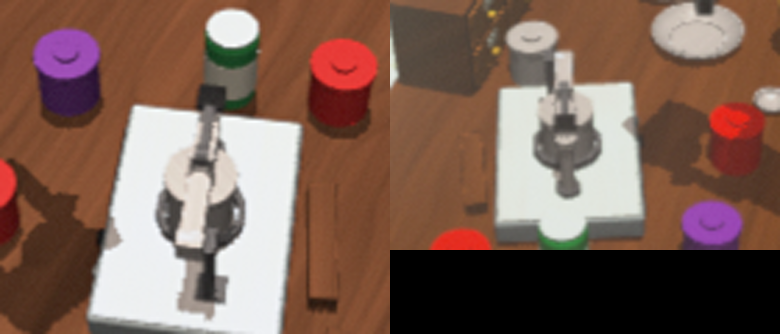

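In the final view, strap end (188,240) and paddle (211,97) in scene match the positions predicted for home and fully down. In side, the paddle at (564,122) matches too. The jar and bystanders are in place.

```bash
python3 -c "
from station import *
print(finish_job())"
```

```text
the job is handed in; nothing more can be done
None
```

The jar is clamped: the strap went home against its catch, then the lever went down to its stop. The final pictures agree, and the job was handed in after about 13 s with the arm clear; the verdict was not shown.

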